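Clamp the ring tweezers in the third-hand stand and hold them at the marked gap

ROBOT

A 6-joint arm with a two-finger parallel gripper is mounted at the origin on the work surface. World frame = base frame: x ahead of the robot, y to its left, z up, the work surface at z = 0. Lengths are in m, angles in rad, forces in N, time in s.
With the tool pointing down it reaches from about 0.375 to 0.9 m from the base axis. Payload 3.1 kg.
Tool frame: the origin (TCP) lies on the centre line of the jaws, within the pads' length; the fingertips stand 14 mm ahead of it and the grasp point (between the pads) lies 5 mm behind it; z points along the fingers, y is the line along which they close (so a half turn about z gives the same grasp; the last joint's range is limited). The gripper opens to 87 mm and grips with 3 to 60 N. Pads are 19 mm wide; open, the fingers measure 117 mm over their backs; the gripper's body (75 mm by 190 mm) begins 51 mm behind the grasp point.
Start: joints at [1.159, 0.527, 1.433, -0, 1.181, -0.178], TCP at [0.145, 0.608, 0.237] pointing down, gripper open.
Joint ranges: [-3.08, 3.08], [-0.75, 2.2], [0.22, 2.44], [-1.43, 4.57], [0, 2.65], [-2.85, 2.85]. Speed limits (rad/s): [2.79, 2.79, 3.14, 3.14, 3.14, 3.14].

INTERFACE

Orientations are given as a unit quaternion [x, y, z, w].
In Python, from rig import robot gives the robot as it stands.
- The arm moves only by the tool move_arm, never from a script. Its argument "commands" is a list of rows, each an object with "hand": the finger opening in cm, from 0 to 8.7; "travel": the shift along the tool's x, y, z in cm, a list of three; "twist": the turn, a rotation vector about the tool's x, y, z in degrees, a list of three. In form: [{"hand": hand, "travel": [dx, dy, dz], "twist": [wx, wy, wz]}, ...]. A call has 1 to 5 rows; each row shifts and turns the commanded pose from where the row before left it, along the tool's axes as they then stand; what a row does not reach is not made up. A row lasts 1/12 s, in which the tool goes at most 41.7 mm and 7.16 degrees, less where a joint would pass 70% of its speed; a pose out of reach is approached as far as the arm can. A call is refused whole if a number of a shift passes 4.17 or a number of a turn 7.16, either way. A call with a gripper value outside its range is refused whole. The fingers move at their own pace and stop on an object; "force" is the grip in N (left out, the last holds). Time passes only in rows, so rows that do not move let the fingers close. It gives the time, the measured TCP pose, the force, the opening and the grip force at its end, in the units of the state.
- robot.get_obs(): the state, without advancing time (a new reading comes with each control period).
- robot.camera(name): name is "scene" or "top" or "wrist"; returns a dict with "frame" (384x512x3 uint8, red, green, blue), "fov_y" (degrees; the focal length in pixels is half the picture's height over the tangent of half this angle, whatever the lens; pixels are square), "cx", "cy" (the principal point, pixels), "extrinsics" (4x4, takes a point from camera to world coordinates); the wrist camera has in their place "T_tool_cam" (4x4, takes a point from camera to tool coordinates, whose origin is the TCP and whose axes are the flange's). Camera axes: x right, y down, z forward; pixel columns grow to the right and rows downward; lengths in m; the calibration is good to about 2 mm. A picture is of the moment at which its call begins: read the wrist's pose just before it. There is no depth.
- robot.hand_in(): hands the job in; it is judged then, once.
The state is a dict: "time": time; "q": joint angles; "joint_velocities": joint speeds; "joint_torque": joint torques, N m; "position": TCP position; "tool_rot": TCP orientation; "ft_force": force on the tool from outside, world axes, zero at the start; "moment": the same for the moment, N m; "grip_width": finger opening in m; "grip_force": force on a finger pad.
Only numpy, scipy, OpenCV 4.12 (cv2) and the standard library are available. Lean on these libraries where they do the work, as an engineer would, in place of code of your own. Each camera call takes 0.05 s, during which the arm holds its last target. There are 200 camera calls.

TASK

Turn the three T-bar bolts on the tweezer stand clockwise until each is fully home against its end stop: the one behind the tail of the tweezers first, then the two beside it in either order. Then squeeze the two sprung legs of the tweezers together between the fingers until the upright pointer on the one leg stands in line with the brass clip on the cross bar, without squeezing well past the clip, and finish while holding the legs steadily there so that the bangle can be slipped over the tips; do not let go. Leave the bangle, jar, polishing bar and hammer alone.

Things in the scene. Friction and masses are not known exactly. Their poses are not given: they have to be found in the camera images.
- stand: fixed grey stand with an aluminium clamp plate, holding the tweezers level. Origin on the bench midway between the two side bolts; x from the tail to the tips of the tweezers, y left of that, z up. Covers x -118 to 35 mm, y -90 to 90 (-40 to 40 for x below -35), plate top 71 mm above the bench; only the tweezers stick out ahead, to x = 222, with free air below
- bolt_rear_grip (a point): rear bolt, at (-75, 0) mm in the stand's frame: point on its axis 97 mm above the bench, where to grip its dark steel T-bar, 40 mm long, 12 thick, 28 tall (81 to 109 mm above the bench), on a 28 mm round hub. The plate below is 71 mm above the bench
- bolt_left_grip (a point): left bolt, at (0, 55) mm in the stand's frame: point on its axis 97 mm above the bench, where to grip its dark steel T-bar, 40 mm long, 12 thick, 28 tall (81 to 109 mm above the bench), on a 28 mm round hub. The plate below is 71 mm above the bench
- bolt_right_grip (a point): right bolt, at (0, -55) mm in the stand's frame: point on its axis 97 mm above the bench, where to grip its dark steel T-bar, 40 mm long, 12 thick, 28 tall (81 to 109 mm above the bench), on a 28 mm round hub. The plate below is 71 mm above the bench
- bolt_rear (a joint): rear bolt: 0 loose, 1.45 rad at its end stop (home); grows turning CLOCKWISE seen from above; starts at 0.15 to 0.50. Its T-bar's length lies at (pi/2 + 1.45 - value) from the stand's +x, counter-clockwise from above: when home it lies along the stand's y, square across the tweezers. Friction 0.05 N m; stays where left
- bolt_left (a joint): left bolt: 0 loose, 1.45 rad at its end stop (home); grows turning CLOCKWISE seen from above; starts at 0.15 to 0.50. Its T-bar's length lies at (pi/2 + 1.45 - value) from the stand's +x, counter-clockwise from above: when home it lies along the stand's y, square across the tweezers. Friction 0.05 N m; stays where left
- bolt_right (a joint): right bolt: 0 loose, 1.45 rad at its end stop (home); grows turning CLOCKWISE seen from above; starts at 0.15 to 0.50. Its T-bar's length lies at (pi/2 + 1.45 - value) from the stand's +x, counter-clockwise from above: when home it lies along the stand's y, square across the tweezers. Friction 0.05 N m; stays where left
- leg_left: left (+y) tweezer leg: upright steel blade 4 mm thick, 16 tall (47 to 63 mm above the bench), 187 long to the tip. Origin at its hinge, (35, 6, 55) mm in the stand's frame; x along it to the tip, z up. Squeeze both legs' outer faces from above about 100 mm from the hinges (between the grooves at 84 and 116 mm): 44 mm over the outsides when relaxed; each pushes back 10 N at most
- leg_right: right (-y) tweezer leg: upright steel blade 4 mm thick, 16 tall (47 to 63 mm above the bench), 187 long to the tip. Origin at its hinge, (35, -6, 55) mm in the stand's frame; x along it to the tip, z up. Squeeze both legs' outer faces from above about 100 mm from the hinges (between the grooves at 84 and 116 mm): 44 mm over the outsides when relaxed; each pushes back 10 N at most
- hinge_left (a joint): closing angle of the left leg in rad: 0 relaxed (open), 0.15 fully closed; spring 7 N m/rad, no friction. The leg points (0.14 - value) outwards (+y) of the stand's +x
- hinge_right (a joint): closing angle of the right leg in rad: 0 relaxed (open), 0.15 fully closed; spring 7 N m/rad, no friction. The leg points (0.14 - value) outwards (-y) of the stand's +x
- clip_mark (a point): centre of the brass clip (6 mm wide along the bar, 12 tall), 68 mm above the bench, on the round cross bar fixed to the LEFT leg 150 mm from its hinge and passing over the right leg. Moves with the left leg; its y axis lies along the bar towards the left leg, turned 0.0575 rad clockwise from that leg's y. The clip is only a mark, not a stop
- clip (a joint): place of the clip on the bar in m: its centre is 0.029 + value from the left leg's centre line, along the bar; -0.010 to 0.010; stays put during the task
- pointer (a point): upright pointer: dark fin 2.5 mm wide standing on the RIGHT leg 157 mm from its hinge, on the tip side of the bar, 59 to 85 mm above the bench; this point is on it at the bar's height. Relaxed, it stands 15 to 36 mm right of the clip; squeezing brings it there
- bangle: bystander: loose brass bangle 72 mm across, 12 mm high, lying beyond the tips; origin at the centre of its underside
- jar: bystander: small amber glass jar, 52 mm across, 60 mm high; origin at the centre of its underside
- compound_bar: bystander: red-brown bar of polishing compound, 100 x 45 x 35 mm; origin at the centre of its underside
- hammer: bystander: small hammer, 240 mm long, lying on the bench

How it is judged:
By the outcome, as a careful person would: the job done as asked, in the order asked, and still so for the second after the job is handed in, while the arm keeps its last pose, push and grip.
It also fails if it takes over 67 s, if anything falls off the work surface, if the arm or the gripper's body presses on something with over 40 N, if the wrist force passes 120 N, or if a joint passes its speed limit or range.

## Working session

There is one attempt and no reset: what is moved stays moved. The work goes in short steps, Python scripts to look and compute and a tool call to move; the robot and the scene stay as the last step left them, time stands still between calls to the robot, and variables do not carry over. Pictures are saved under pics/ and viewed, at most 10 in all, crops included, and the job is handed in when it is done.

Besides the shell and the picture viewer there is one more tool, called after "Request:" by a JSON object that holds its "name" and its "arguments", one argument or row to a line. move_arm: Moves the arm, as the interface text tells. Its arguments: {"type":"object","properties":{"commands":{"type":"array"},"force":{"type":"number"}},"required":["commands"]}

```bash
mkdir -p pics; ls
python3 - <<'E'
from rig import robot
import cv2,numpy as np,json
o=robot.get_obs(); print({k:np.round(v,3).tolist() for k,v in o.items()})
for n in("scene","top"):
    c=robot.camera(n); cv2.imwrite(f"pics/{n}0.png",c["frame"][:,:,::-1]); print(n,c["fov_y"],c["cx"],c["cy"],np.round(c["extrinsics"],4).tolist())
c=robot.camera("wrist"); print(c["fov_y"],c["cx"],c["cy"],np.round(c["T_tool_cam"],4).tolist())
a=[cv2.imread(f"pics/{n}0.png") for n in("scene","top")]
cv2.imwrite("pics/w0.png",c["frame"][:,:,::-1])
E
```

```text
pics
{'time': 0.0, 'q': [1.158, 0.528, 1.434, -0.0, 1.181, -0.179], 'joint_velocities': [0.002, -0.001, 0.0, -0.0, -0.003, 0.001], 'joint_torque': [0.001, -44.005, -17.659, 0.063, 0.058, -0.0], 'position': [0.145, 0.607, 0.236], 'tool_rot': [0.117, 0.993, -0.001, -0.0], 'ft_force': [-0.104, -0.697, -0.401], 'moment': [0.018, 0.037, 0.03], 'grip_force': 0.0, 'grip_width': 0.087}
scene 54.81207368857498 261.04893897033674 196.35683730783234 [[0.129, 0.5789, -0.8051, 1.3326], [0.9916, -0.0697, 0.1087, -0.162], [0.0068, -0.8124, -0.5831, 0.6631], [0.0, 0.0, 0.0, 1.0]]
top 45.90000179163205 255.43482111514112 190.79320478285777 [[0.016, -0.9983, 0.0568, 0.4735], [-0.9998, -0.0153, 0.0121, -0.0513], [-0.0112, -0.057, -0.9983, 1.5129], [0.0, 0.0, 0.0, 1.0]]
66.66418641619694 259.3574174332821 195.74355725733085 [[-0.0003, -0.9679, -0.2515, 0.0686], [1.0, -0.0001, -0.0006, -0.0007], [0.0006, -0.2515, 0.9679, -0.1483], [0.0, 0.0, 0.0, 1.0]]
```

View pics/top0.png

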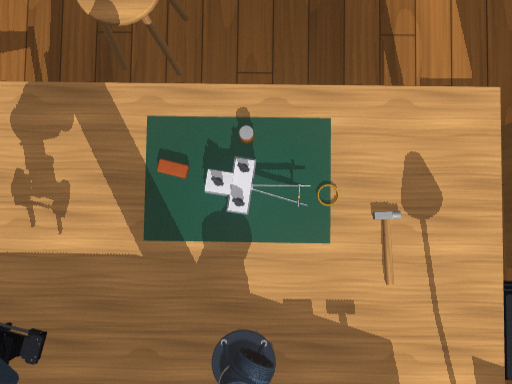

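View pics/scene0.png

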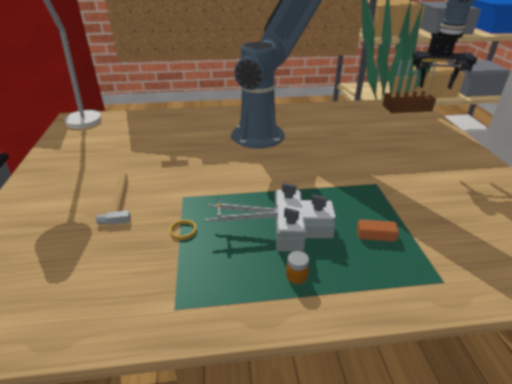

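The top view shows the stand with its tail at about (215,180), T-bars at about (217,181), (243,167) and (238,202), and the tips at about (308,185) and (305,205). The scene view agrees, with the jar on the stand's left side. Next I'll measure from the top and scene cameras.

```bash
cat > h.py <<'E'
import cv2,numpy as np
from rig import robot
from scipy.spatial.transform import Rotation as R
def K(c):
    f=c["frame"].shape[0]/2/np.tan(np.radians(c["fov_y"])/2); return f,c["cx"],c["cy"]
def ext(c,o=None):
    if "extrinsics" in c: return np.array(c["extrinsics"])
    T=np.eye(4);T[:3,:3]=R.from_quat(o["tool_rot"]).as_matrix();T[:3,3]=o["position"]; return T@np.array(c["T_tool_cam"])
def ray(c,E,uv):
    f,cx,cy=K(c); d=E[:3,:3]@np.array([(uv[0]-cx)/f,(uv[1]-cy)/f,1]); return E[:3,3],d/np.linalg.norm(d)
def onz(c,E,uv,z):
    p,d=ray(c,E,uv); return p+d*(z-p[2])/d[2]
def proj(c,E,P):
    f,cx,cy=K(c); q=np.linalg.inv(E)@np.append(P,1); return np.array([cx+f*q[0]/q[2],cy+f*q[1]/q[2]])
def tri(rs):
    A=sum(np.eye(3)-np.outer(d,d) for p,d in rs);b=sum((np.eye(3)-np.outer(d,d))@p for p,d in rs);return np.linalg.solve(A,b)
def blobs(m,amin):
    n,l,s,c=cv2.connectedComponentsWithStats(m.astype(np.uint8)); return [(c[i],s[i],l==i) for i in range(1,n) if s[i][4]>=amin]
E
python3 - <<'E'
from h import *
t=robot.camera("top");E=ext(t);f=t["frame"].astype(int)
m=np.zeros(f.shape[:2],bool);m[150:220,195:265]=1
dark=(f.max(2)<95)&(abs(f[:,:,1]-f[:,:,0])<18)&m
for c,s,l in blobs(dark,15): print("dark",c.round(1),s[4],onz(t,E,c,.097).round(4))
s_=robot.camera("scene");Es=ext(s_)
g=s_["frame"].astype(int);m=np.zeros(g.shape[:2],bool);m[175:240,270:345]=1
for c,s,l in blobs((g.max(2)<75)&(abs(g[:,:,1]-g[:,:,0])<18)&m,10): print("scene",c.round(1),s[4],onz(s_,Es,c,.097).round(4))
cv2.imwrite("pics/c1.png",np.hstack([cv2.resize(t["frame"][115:245,145:345,::-1],(800,520),interpolation=2)]))
E
```

```text
dark [244.  157.4] 21 [0.6585 0.0033 0.097 ]
dark [243.1 167.1] 65 [0.6279 0.0058 0.097 ]
dark [217.1 180.6] 62 [0.5841 0.0864 0.097 ]
dark [238.  201.4] 62 [0.52   0.0197 0.097 ]
scene [288.6 190.4] 116 [0.5327 0.0205 0.097 ]
scene [318.  202.3] 129 [0.5946 0.0853 0.097 ]
scene [290.9 216.2] 127 [0.642  0.0051 0.097 ]
```

View pics/c1.png

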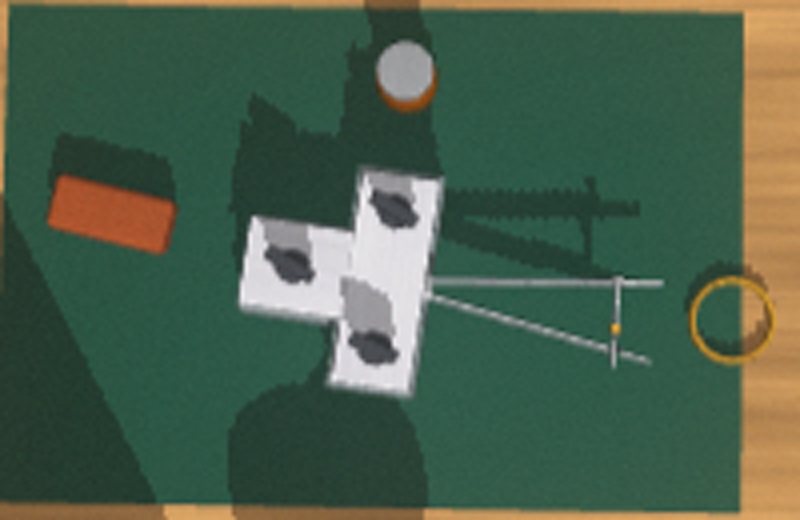

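The crop shows the three T-bars clearly, the brass clip at crop (615,328), and the pointer near (613,350). I'll write a row planner and go to a wrist view above the stand.

```bash
cat >> h.py <<'E'
def plan(p1,yaw1,n,p0=None,yaw0=None):
    """rows (n equal world steps) from measured/commanded pose to tool-down pose; yaw = direction of tool y in degrees"""
    o=robot.get_obs(); M=R.from_quat(o["tool_rot"]).as_matrix()
    if p0 is None:p0=o["position"]
    if yaw0 is None:yaw0=np.degrees(np.arctan2(M[1,1],M[0,1]))
    d=(np.array(p1)-p0)/n; dy=(yaw1-yaw0)/n
    print("from",np.round(p0,4),round(yaw0,2),"tilt",M[:,2].round(4))
    for i in range(n):
        a=np.radians(yaw0+i*dy); y=np.array([np.cos(a),np.sin(a),0]);x=np.array([-y[1],y[0],0])
        print([round(v*100,2) for v in (x@d,y@d,-d[2])],"tw",round(-dy,2))
E
python3 -c "
from h import *
plan([.575,.04,.24],-25,20)"
```

```text
from [0.1446 0.6077 0.2361] 76.6 tilt [-4.e-04 -9.e-04 -1.e+00]
[np.float64(-2.75), np.float64(-2.26), np.float64(-0.02)] tw 5.08
[np.float64(-2.94), np.float64(-2.01), np.float64(-0.02)] tw 5.08
[np.float64(-3.11), np.float64(-1.74), np.float64(-0.02)] tw 5.08
[np.float64(-3.25), np.float64(-1.46), np.float64(-0.02)] tw 5.08
[np.float64(-3.37), np.float64(-1.17), np.float64(-0.02)] tw 5.08
[np.float64(-3.46), np.float64(-0.86), np.float64(-0.02)] tw 5.08
[np.float64(-3.52), np.float64(-0.55), np.float64(-0.02)] tw 5.08
[np.float64(-3.55), np.float64(-0.24), np.float64(-0.02)] tw 5.08
[np.float64(-3.56), np.float64(0.07), np.float64(-0.02)] tw 5.08
[np.float64(-3.54), np.float64(0.39), np.float64(-0.02)] tw 5.08
[np.float64(-3.49), np.float64(0.7), np.float64(-0.02)] tw 5.08
[np.float64(-3.42), np.float64(1.01), np.float64(-0.02)] tw 5.08
[np.float64(-3.31), np.float64(1.31), np.float64(-0.02)] tw 5.08
[np.float64(-3.18), np.float64(1.6), np.float64(-0.02)] tw 5.08
[np.float64(-3.03), np.float64(1.87), np.float64(-0.02)] tw 5.08
[np.float64(-2.85), np.float64(2.13), np.float64(-0.02)] tw 5.08
[np.float64(-2.65), np.float64(2.38), np.float64(-0.02)] tw 5.08
[np.float64(-2.43), np.float64(2.6), np.float64(-0.02)] tw 5.08
[np.float64(-2.19), np.float64(2.81), np.float64(-0.02)] tw 5.08
[np.float64(-1.94), np.float64(2.99), np.float64(-0.02)] tw 5.08
```

Request:
{"name": "move_arm", "arguments": {
  "commands": [
    {"hand":5,"travel":[-2.75,-2.26,0],"twist":[0,0,5.08]},
    {"hand":5,"travel":[-2.94,-2.01,0],"twist":[0,0,5.08]},
    {"hand":5,"travel":[-3.11,-1.74,0],"twist":[0,0,5.08]},
    {"hand":5,"travel":[-3.25,-1.46,0],"twist":[0,0,5.08]},
    {"hand":5,"travel":[-3.37,-1.17,0],"twist":[0,0,5.08]}
  ],
  "force": 30
}}

```text
time: 0.67
position: [0.2529, 0.4647, 0.2365]
tool_rot: [0.334, 0.943, 0.0, 0.0]
ft_force: [1.3, 1.3, -1.0]
grip_width: 0.0614
grip_force: 0.0
```

Request:
{"name": "move_arm", "arguments": {
  "commands": [
    {"hand":5,"travel":[-3.46,-0.86,0],"twist":[0,0,5.08]},
    {"hand":5,"travel":[-3.52,-0.55,0],"twist":[0,0,5.08]},
    {"hand":5,"travel":[-3.55,-0.24,0],"twist":[0,0,5.08]},
    {"hand":5,"travel":[-3.56,0.07,0],"twist":[0,0,5.08]},
    {"hand":5,"travel":[-3.54,0.39,0],"twist":[0,0,5.08]}
  ]
}}

```text
time: 1.08
position: [0.3608, 0.3227, 0.2367]
tool_rot: [0.533, 0.846, 0.0, 0.0]
ft_force: [0.2, -0.3, 0.3]
grip_width: 0.0505
grip_force: 0.0
```

Request:
{"name": "move_arm", "arguments": {
  "commands": [
    {"hand":5,"travel":[-3.49,0.7,0],"twist":[0,0,5.08]},
    {"hand":5,"travel":[-3.42,1.01,0],"twist":[0,0,5.08]},
    {"hand":5,"travel":[-3.31,1.31,0],"twist":[0,0,5.08]},
    {"hand":5,"travel":[-3.18,1.6,0],"twist":[0,0,5.08]},
    {"hand":5,"travel":[-3.03,1.87,0],"twist":[0,0,5.08]}
  ]
}}

```text
time: 1.5
position: [0.4685, 0.1807, 0.2367]
tool_rot: [0.706, 0.708, 0.0, 0.0]
ft_force: [0.1, 0.6, -0.6]
grip_width: 0.0499
grip_force: 0.0
```

Request:
{"name": "move_arm", "arguments": {
  "commands": [
    {"hand":5,"travel":[-2.85,2.13,0],"twist":[0,0,5.08]},
    {"hand":5,"travel":[-2.65,2.38,0],"twist":[0,0,5.08]},
    {"hand":5,"travel":[-2.43,2.6,0],"twist":[0,0,5.08]},
    {"hand":5,"travel":[-2.19,2.81,0],"twist":[0,0,5.08]},
    {"hand":5,"travel":[-1.94,2.99,0],"twist":[0,0,5.08]}
  ]
}}

```text
time: 1.92
position: [0.5761, 0.0389, 0.2365]
tool_rot: [0.845, 0.535, -0.0, -0.0]
ft_force: [0.6, -0.1, 0.5]
grip_width: 0.05
grip_force: 0.0
```

Request:
{"name": "move_arm", "arguments": {
  "commands": [
    {"hand":5,"travel":[0,0,0],"twist":[0,0,0]},
    {"hand":5,"travel":[0,0,0],"twist":[0,0,0]}
  ]
}}

```text
time: 2.08
position: [0.5763, 0.0387, 0.2362]
tool_rot: [0.844, 0.536, 0.0, -0.0]
ft_force: [-0.5, 1.0, 0.4]
grip_width: 0.0501
grip_force: 0.0
```

Run:
```python
from h import *
o=robot.get_obs();c=robot.camera("wrist");E=ext(c,o);print(o["time"],np.round(o["position"],4),np.round(o["tool_rot"],3),np.round(o["joint_velocities"],3))
np.savez("v1.npz",frame=c["frame"],E=E,fov=c["fov_y"],cx=c["cx"],cy=c["cy"])
cv2.imwrite("pics/w1.png",c["frame"][:,:,::-1])
for n,p in dict(rear=(.584,.0864,.097),left=(.628,.0058,.097),right=(.52,.0197,.097)).items(): print(n,proj(c,E,p).round(1))
```

```text
2.0833 [0.5763 0.0387 0.2362] [ 0.844  0.536  0.    -0.   ] [ 0.044 -0.021  0.057  0.011  0.016 -0.004]
rear [245.6 142.5]
left [319.  196.5]
right [218.3 227.3]
```

View pics/w1.png

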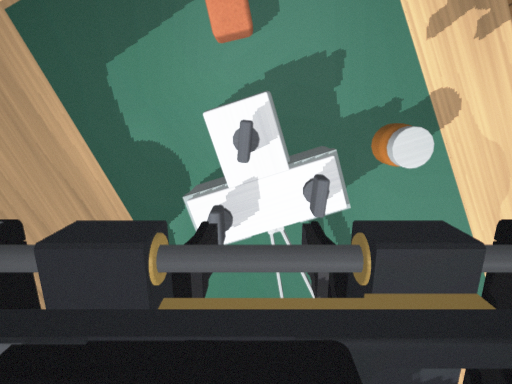

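The wrist view shows the rear bar at about (245,140) and the left bar at about (318,195). A finger partly hides the right one at (220,218). I'll back off along tool -x for a second view.

Request:
{"name": "move_arm", "arguments": {
  "commands": [
    {"hand":5,"travel":[-3,0,0],"twist":[0,0,0]},
    {"hand":5,"travel":[-3,0,0],"twist":[0,0,0]},
    {"hand":5,"travel":[-3,0,0],"twist":[0,0,0]},
    {"hand":5,"travel":[0,0,0],"twist":[0,0,0]},
    {"hand":5,"travel":[0,0,0],"twist":[0,0,0]}
  ]
}}

```text
time: 2.55
position: [0.5359, -0.0405, 0.2366]
tool_rot: [0.844, 0.537, -0.0, -0.001]
ft_force: [-0.0, 0.2, -0.0]
grip_width: 0.0502
grip_force: 0.0
```

Run:
```python
from h import *
o=robot.get_obs();c=robot.camera("wrist");E=ext(c,o);print(o["time"],np.round(o["position"],4),np.round(o["tool_rot"],3))
np.savez("v2.npz",frame=c["frame"],E=E,fov=c["fov_y"],cx=c["cx"],cy=c["cy"])
cv2.imwrite("pics/w2.png",c["frame"][:,:,::-1])
for n,p in dict(rear=(.584,.0864,.097),left=(.628,.0058,.097),right=(.52,.0197,.097)).items(): print(n,proj(c,E,p).round(1))
```

```text
2.55 [ 0.5359 -0.0405  0.2366] [ 0.844  0.537 -0.    -0.001]
rear [248.2  41.9]
left [327.1 105.4]
right [218.4 141. ]
```

View pics/w2.png

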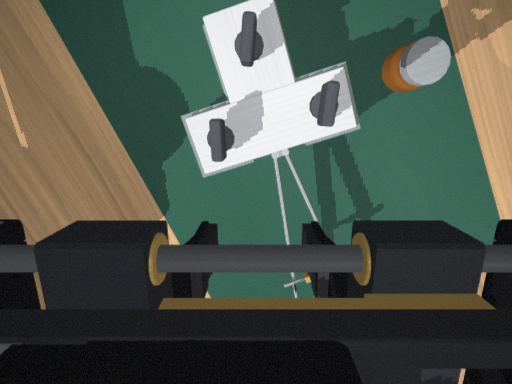

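All three bars are clear here: rear (248,40), left (327,103), right (218,140). Next come the axis positions by two-view rays, and the bar angles.

Run:
```python
from h import *
V=[dict(np.load(f"v{i}.npz")) for i in(1,2)]
for v in V: v["fov_y"]=float(v["fov"])
pts={}
for k,v in enumerate(V):
    f=v["frame"].astype(int);E=v["E"]
    m=np.zeros(f.shape[:2],bool);m[:222]=1
    white=((f.min(2)>120)&(f.max(2)-f.min(2)<30)&m)
    b=max(blobs(white,500),key=lambda b:b[1][4]); 
    hull=cv2.convexHull(np.argwhere(b[2])[:,::-1].astype(np.int32))
    inside=np.zeros(m.shape,np.uint8);cv2.fillPoly(inside,[hull],1)
    g=f.max(2)
    for th in(62,85):
      for c,s,l in blobs((g<th)&(f.max(2)-f.min(2)<14)&(inside>0),80):
        q=np.argwhere(l)[:,::-1].astype(np.float32);r=cv2.minAreaRect(q)
        w=cv2.boxPoints(r); e=max((w[1]-w[0],w[2]-w[1]),key=np.linalg.norm)
        a=onz(v,E,np.array(r[0])+e/2,.109);bb=onz(v,E,np.array(r[0])-e/2,.109)
        ang=np.degrees(np.arctan2(*(a-bb)[1::-1]))%180
        print(k,th,s[4],c.round(1),np.round(r[0],1),np.round(r[1],1),"ang",round(ang,1),"len",np.linalg.norm(a-bb).round(4),"P@.097",onz(v,E,r[0],.097)[:2].round(4))
# gray sample across view2 right bar
f=V[1]["frame"];print(f[140,200:240].max(1)); print(f[40,230:268].max(1))
```

```text
0 85 143 [220.3 212. ] [221.1 213. ] [20.1 12.1] ang 110.6 len 0.02 P@.097 [0.5298 0.0325]
1 62 94 [223.4 137.6] [223.5 138.4] [37.1  3.1] ang 66.4 len 0.0339 P@.097 [0.5256 0.0198]
1 85 349 [254.6  45.4] [255.6  41.1] [16.2 51.9] ang 49.4 len 0.0408 P@.097 [0.5903 0.0841]
1 85 181 [321.7 103.7] [321.8 102.9] [ 4.9 40.9] ang 59.7 len 0.035 P@.097 [0.6242 0.01  ]
1 85 340 [224.9 138. ] [224.6 137.3] [40.8 16.8] ang 79.4 len 0.037 P@.097 [0.527  0.0203]
[238 241 241 240 239 241 236 169 107 104  95 101 103 100 102 104 103 100
 104 100  85  77  63  57  57  57  79  75  74  78  76  73  74  83 147 180
 178 180 179 181]
[240 238 240 236 216 109 107 108 108 108  98  93  99 100  99 103 103 100
 100  99 101  90  80  67  60  68  75  75  77  73  76  79 107 177 176 180
 177 174]
```

Run:
```python
from h import *
V=[dict(np.load(f"v{i}.npz")) for i in(1,2)]
for v in V: v["fov_y"]=float(v["fov"])
S={}
for k,v in enumerate(V):
    f=v["frame"].astype(int);E=v["E"];g=f.max(2)
    for n,p in dict(rear=(.584,.0864,.1),left=(.628,.0058,.1),right=(.52,.0197,.1)).items():
        u=proj(v,E,p); m=np.zeros(g.shape,bool); x,y=u.astype(int); m[max(y-38,0):min(y+38,222),x-30:x+30]=1
        mk=((g>85)&(g<128)&(f.max(2)-f.min(2)<20)&m).astype(np.uint8)
        mk=cv2.morphologyEx(mk,cv2.MORPH_OPEN,np.ones((5,5)))
        for c,s,l in sorted(blobs(mk,60),key=lambda b:-b[1][4])[:1]:
            q=np.argwhere(l)[:,::-1].astype(np.float32);r=cv2.minAreaRect(q)
            w=cv2.boxPoints(r); e=max((w[1]-w[0],w[2]-w[1]),key=np.linalg.norm)
            a=onz(v,E,np.array(r[0])+e/2,.109);bb=onz(v,E,np.array(r[0])-e/2,.109)
            ang=np.degrees(np.arctan2(*(a-bb)[1::-1]))%180
            print(k,n,s[4],c.round(1),np.round(r[0],1),np.round(r[1],1),"ang",round(ang,1),"len",np.linalg.norm(a-bb).round(4),"P@.109",onz(v,E,r[0],.109)[:2].round(4))
            S.setdefault(n,[]).append(ray(v,E,r[0]))
for n,r in S.items(): 
    if len(r)>1: print(n,tri(r).round(4))
f=V[1]["frame"];print(f[103,305:350].max(1)); print(f[0:90:4,247].max(1))
```

```text
0 rear 324 [243.6 145.4] [243.2 145.5] [12.8 30.9] ang 60.6 len 0.0285 P@.109 [0.5816 0.0854]
0 left 364 [315.5 196.9] [315.9 197. ] [36.5 12.4] ang 71.3 len 0.037 P@.109 [0.6241 0.0105]
1 rear 636 [244.9  37.7] [243.5  36.7] [16.4 48.6] ang 58.5 len 0.0378 P@.109 [0.5813 0.089 ]
1 left 480 [329.6 104.1] [329.7 104. ] [11.3 43.5] ang 60.9 len 0.0374 P@.109 [0.6279 0.0065]
1 right 425 [214.7 140.2] [214.  140.6] [39.6 12.3] ang 66.1 len 0.0362 P@.109 [0.5183 0.0218]
rear [0.5816 0.0863 0.1184]
left [0.6266 0.0076 0.1045]
[245 245 245 239 196  81  97 104 106 103 105 107 104 101  94  79  77  78
  81  82  98 100 106 102 103 106 101  96  98 101  89  74  80 141 174 175
 175 172 175 177 178 178 177 179 178]
[134 233 239  83 101  99 102 103 105 100 100 100  97  98  97 101  74 240
 242 243 242 242 242]
```

```bash
python3 -c "
from h import *
plan([.582,.088,.155],-30.5,6)"
```

```text
from [ 0.5365 -0.0399  0.2367] -24.97 tilt [-3.e-04  9.e-04 -1.e+00]
[np.float64(2.25), np.float64(-0.21), np.float64(1.36)] tw 0.92
[np.float64(2.25), np.float64(-0.25), np.float64(1.36)] tw 0.92
[np.float64(2.24), np.float64(-0.29), np.float64(1.36)] tw 0.92
[np.float64(2.24), np.float64(-0.32), np.float64(1.36)] tw 0.92
[np.float64(2.23), np.float64(-0.36), np.float64(1.36)] tw 0.92
[np.float64(2.23), np.float64(-0.39), np.float64(1.36)] tw 0.92
```

Request:
{"name": "move_arm", "arguments": {
  "commands": [
    {"hand":4.5,"travel":[2.25,-0.21,1.36],"twist":[0,0,0.92]},
    {"hand":4.5,"travel":[2.25,-0.25,1.36],"twist":[0,0,0.92]},
    {"hand":4.5,"travel":[2.24,-0.29,1.36],"twist":[0,0,0.92]},
    {"hand":4.5,"travel":[2.24,-0.32,1.36],"twist":[0,0,0.92]},
    {"hand":4.5,"travel":[2.23,-0.36,1.36],"twist":[0,0,0.92]}
  ]
}}

```text
time: 3.02
position: [0.5752, 0.0686, 0.168]
tool_rot: [0.864, 0.504, 0.0, -0.0]
ft_force: [-0.0, -0.4, 0.9]
grip_width: 0.045
grip_force: 0.0
```

Request:
{"name": "move_arm", "arguments": {
  "commands": [
    {"hand":4.5,"travel":[2.23,-0.39,1.36],"twist":[0,0,0.92]},
    {"hand":4.5,"travel":[0,0,0],"twist":[0,0,0]},
    {"hand":4.5,"travel":[0,0,0],"twist":[0,0,0]}
  ]
}}

```text
time: 3.27
position: [0.582, 0.0895, 0.154]
tool_rot: [0.867, 0.498, -0.001, -0.001]
ft_force: [-0.2, 0.5, 0.5]
grip_width: 0.0453
grip_force: 0.0
```

Run:
```python
from h import *
o=robot.get_obs();c=robot.camera("wrist");E=ext(c,o);print(o["time"],np.round(o["position"],4),np.round(o["tool_rot"],3))
cv2.imwrite("pics/w3.png",c["frame"][:,:,::-1])
print(proj(c,E,(.582,.088,.109)).round(1))
```

```text
3.2667 [0.582  0.0895 0.154 ] [ 0.867  0.498 -0.001 -0.001]
[260.6 221.5]
```

View pics/w3.png

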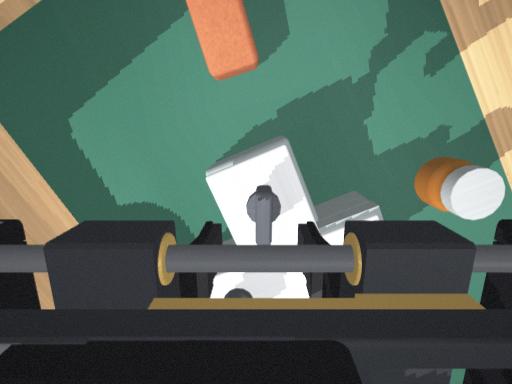

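The rear bar stands upright between the fingers at about (263,215), so it is aligned. I'll descend and grip.

Request:
{"name": "move_arm", "arguments": {
  "commands": [
    {"hand":4.5,"travel":[-0.1,0,2],"twist":[0,0,0]},
    {"hand":4.5,"travel":[0,0,2],"twist":[0,0,0]},
    {"hand":4.5,"travel":[0,0,1.6],"twist":[0,0,0]},
    {"hand":4.5,"travel":[0,0,0],"twist":[0,0,0]},
    {"hand":0.5,"travel":[0,0,0],"twist":[0,0,0]}
  ],
  "force": 20
}}

```text
time: 3.73
position: [0.5819, 0.0854, 0.0992]
tool_rot: [0.868, 0.496, -0.0, -0.0]
ft_force: [-0.4, -1.1, 0.4]
grip_width: 0.0427
grip_force: 0.0
```

Request:
{"name": "move_arm", "arguments": {
  "commands": [
    {"hand":0.5,"travel":[0,0,0],"twist":[0,0,0]},
    {"hand":0.5,"travel":[0,0,0],"twist":[0,0,0]},
    {"hand":0.5,"travel":[0,0,0],"twist":[0,0,0]},
    {"hand":0.5,"travel":[0,0,0],"twist":[0,0,0]},
    {"hand":0.5,"travel":[0,0,0],"twist":[0,0,0]}
  ]
}}

```text
time: 4.15
position: [0.5826, 0.0859, 0.0997]
tool_rot: [0.868, 0.496, 0.001, 0.0]
ft_force: [0.4, -0.5, 0.5]
grip_width: 0.0129
grip_force: 0.0
```

```bash
cat > st.py <<'E'
from h import *
o=robot.get_obs();M=R.from_quat(o["tool_rot"]).as_matrix()
print(round(o["time"],2),np.round(o["position"],4),"yaw",np.degrees(np.arctan2(M[1,1],M[0,1])).round(2),"F",np.round(o["ft_force"],1),"M",np.round(o["moment"],3),"w",round(o["grip_width"],4),"g",round(o["grip_force"],1),"q6",round(o["q"][5],2))
E
python3 st.py
```

```text
4.15 [0.5826 0.0859 0.0997] yaw -30.51 F [ 0.4 -0.5  0.5] M [-0.06   0.038  0.012] w 0.0129 g 0.0 q6 0.49
```

Request:
{"name": "move_arm", "arguments": {
  "commands": [
    {"hand":0.5,"travel":[0,0,0],"twist":[0,0,0]},
    {"hand":0.5,"travel":[0,0,0],"twist":[0,0,0]},
    {"hand":0.5,"travel":[0,0,0],"twist":[0,0,4]},
    {"hand":0.5,"travel":[0,0,0],"twist":[0,0,5]},
    {"hand":0.5,"travel":[0,0,0],"twist":[0,0,5]}
  ]
}}

```text
time: 4.57
position: [0.5821, 0.0863, 0.0996]
tool_rot: [0.923, 0.385, 0.0, -0.0]
ft_force: [-1.5, 1.4, 6.3]
grip_width: 0.0118
grip_force: 20.0
```

```bash
python3 st.py
```

```text
4.57 [0.5821 0.0863 0.0996] yaw -44.75 F [-1.5  1.4  6.3] M [0.173 0.335 0.086] w 0.0118 g 20.0 q6 0.74
```

Request:
{"name": "move_arm", "arguments": {
  "commands": [
    {"hand":0.5,"travel":[0,0,0],"twist":[0,0,6]},
    {"hand":0.5,"travel":[0,0,0],"twist":[0,0,6]},
    {"hand":0.5,"travel":[0,0,0],"twist":[0,0,6]},
    {"hand":0.5,"travel":[0,0,0],"twist":[0,0,6]},
    {"hand":0.5,"travel":[0,0,0],"twist":[0,0,6]}
  ]
}}

```text
time: 4.98
position: [0.5812, 0.0877, 0.0996]
tool_rot: [0.991, 0.132, -0.001, -0.002]
ft_force: [-2.6, 5.6, 6.8]
grip_width: 0.0117
grip_force: 20.0
```

```bash
python3 st.py
```

```text
4.98 [0.5812 0.0877 0.0996] yaw -74.84 F [-2.6  5.6  6.8] M [0.97  0.564 0.075] w 0.0117 g 20.0 q6 1.26
```

Request:
{"name": "move_arm", "arguments": {
  "commands": [
    {"hand":0.5,"travel":[0,0,0],"twist":[0,0,5]},
    {"hand":0.5,"travel":[0,0,0],"twist":[0,0,5]},
    {"hand":0.5,"travel":[0,0,0],"twist":[0,0,4]},
    {"hand":0.5,"travel":[0,0,0],"twist":[0,0,3]},
    {"hand":0.5,"travel":[0,0,0],"twist":[0,0,1]}
  ]
}}

```text
time: 5.4
position: [0.5811, 0.0888, 0.0996]
tool_rot: [1.0, -0.023, -0.001, -0.002]
ft_force: [-2.4, 7.9, 6.0]
grip_width: 0.0117
grip_force: 20.0
```

```bash
python3 st.py
```

```text
5.4 [0.5811 0.0888 0.0996] yaw -92.69 F [-2.4  7.9  6. ] M [1.365 0.516 0.086] w 0.0117 g 20.0 q6 1.57
```

Request:
{"name": "move_arm", "arguments": {
  "commands": [
    {"hand":0.5,"travel":[0,0,0],"twist":[0,0,2]},
    {"hand":0.5,"travel":[0,0,0],"twist":[0,0,2]},
    {"hand":0.5,"travel":[0,0,0],"twist":[0,0,0]}
  ]
}}

```text
time: 5.65
position: [0.5811, 0.089, 0.0996]
tool_rot: [0.998, -0.058, -0.001, -0.002]
ft_force: [-2.1, 8.9, 6.2]
grip_width: 0.0121
grip_force: 20.0
```

```bash
python3 st.py
```

```text
5.65 [0.5811 0.089  0.0996] yaw -96.65 F [-2.1  8.9  6.2] M [ 1.46   0.496 -0.054] w 0.0121 g 20.0 q6 1.64
```

Request:
{"name": "move_arm", "arguments": {
  "commands": [
    {"hand":0.5,"travel":[0,0,0],"twist":[0,0,1.5]},
    {"hand":0.5,"travel":[0,0,0],"twist":[0,0,1.5]},
    {"hand":0.5,"travel":[0,0,0],"twist":[0,0,0]}
  ]
}}

```text
time: 5.9
position: [0.581, 0.0891, 0.0996]
tool_rot: [0.997, -0.083, -0.001, -0.002]
ft_force: [-1.9, 9.5, 6.0]
grip_width: 0.0121
grip_force: 20.0
```

```bash
python3 st.py
```

```text
5.9 [0.581  0.0891 0.0996] yaw -99.53 F [-1.9  9.5  6. ] M [1.513 0.55  0.42 ] w 0.0121 g 20.0 q6 1.69
```

Request:
{"name": "move_arm", "arguments": {
  "commands": [
    {"hand":0.5,"travel":[0,0,0],"twist":[0,0,1.5]},
    {"hand":0.5,"travel":[0,0,0],"twist":[0,0,0]}
  ]
}}

```text
time: 6.07
position: [0.5809, 0.0891, 0.0995]
tool_rot: [0.995, -0.096, -0.001, -0.002]
ft_force: [-3.1, 9.5, 6.8]
grip_width: 0.0127
grip_force: 20.0
```

```bash
python3 st.py
```

```text
6.07 [0.5809 0.0891 0.0995] yaw -101.01 F [-3.1  9.5  6.8] M [1.523 0.59  0.437] w 0.0127 g 20.0 q6 1.72
```

Request:
{"name": "move_arm", "arguments": {
  "commands": [
    {"hand":4.5,"travel":[0,0,0],"twist":[0,0,0]},
    {"hand":4.5,"travel":[0,0,0],"twist":[0,0,0]},
    {"hand":4.5,"travel":[0,0,0],"twist":[0,0,0]},
    {"hand":4.5,"travel":[0,0,-2],"twist":[0,0,0]},
    {"hand":4.5,"travel":[0,0,-3.5],"twist":[0,0,0]}
  ]
}}

```text
time: 6.48
position: [0.5792, 0.0854, 0.1505]
tool_rot: [0.995, -0.096, -0.005, 0.0]
ft_force: [0.1, 0.7, -0.3]
grip_width: 0.0379
grip_force: 0.0
```

Request:
{"name": "move_arm", "arguments": {
  "commands": [
    {"hand":4.5,"travel":[0,0,-3],"twist":[0,0,0]},
    {"hand":4.5,"travel":[0,0,0],"twist":[0,0,0]}
  ]
}}

```text
time: 6.65
position: [0.5865, 0.0853, 0.1897]
tool_rot: [0.995, -0.096, 0.006, -0.0]
ft_force: [0.9, -0.4, 0.1]
grip_width: 0.0436
grip_force: 0.0
```

```bash
python3 -c "
from h import *
plan([.519,.0215,.155],-24,11)";python3 st.py
```

```text
from [0.5865 0.0853 0.1897] -101.03 tilt [ 1.220e-02 -9.000e-04 -9.999e-01]
[np.float64(-0.49), np.float64(0.69), np.float64(0.32)] tw -7.0
[np.float64(-0.57), np.float64(0.62), np.float64(0.32)] tw -7.0
[np.float64(-0.64), np.float64(0.55), np.float64(0.32)] tw -7.0
[np.float64(-0.71), np.float64(0.46), np.float64(0.32)] tw -7.0
[np.float64(-0.76), np.float64(0.38), np.float64(0.32)] tw -7.0
[np.float64(-0.8), np.float64(0.28), np.float64(0.32)] tw -7.0
[np.float64(-0.82), np.float64(0.18), np.float64(0.32)] tw -7.0
[np.float64(-0.84), np.float64(0.08), np.float64(0.32)] tw -7.0
[np.float64(-0.84), np.float64(-0.02), np.float64(0.32)] tw -7.0
[np.float64(-0.84), np.float64(-0.13), np.float64(0.32)] tw -7.0
[np.float64(-0.81), np.float64(-0.23), np.float64(0.32)] tw -7.0
6.65 [0.5865 0.0853 0.1897] yaw -101.03 F [ 0.9 -0.4  0.1] M [-0.082  0.141  0.035] w 0.0436 g 0.0 q6 1.72
```

Request:
{"name": "move_arm", "arguments": {
  "commands": [
    {"hand":4.5,"travel":[-0.49,0.69,0.32],"twist":[0,0,-7]},
    {"hand":4.5,"travel":[-0.57,0.62,0.32],"twist":[0,0,-7]},
    {"hand":4.5,"travel":[-0.64,0.55,0.32],"twist":[0,0,-7]},
    {"hand":4.5,"travel":[-0.71,0.46,0.32],"twist":[0,0,-7]},
    {"hand":4.5,"travel":[-0.76,0.38,0.32],"twist":[0,0,-7]}
  ]
}}

```text
time: 7.07
position: [0.5512, 0.0561, 0.1674]
tool_rot: [0.978, 0.211, -0.0, 0.0]
ft_force: [-0.4, 0.3, 0.3]
grip_width: 0.0451
grip_force: 0.0
```

Request:
{"name": "move_arm", "arguments": {
  "commands": [
    {"hand":4.5,"travel":[-0.8,0.28,0.32],"twist":[0,0,-7]},
    {"hand":4.5,"travel":[-0.82,0.18,0.32],"twist":[0,0,-7]},
    {"hand":4.5,"travel":[-0.84,0.08,0.32],"twist":[0,0,-7]},
    {"hand":4.5,"travel":[-0.84,-0.02,0.32],"twist":[0,0,-7]},
    {"hand":4.5,"travel":[-0.84,-0.13,0.32],"twist":[0,0,-7]}
  ]
}}

```text
time: 7.48
position: [0.5206, 0.0271, 0.1514]
tool_rot: [0.869, 0.495, -0.0, 0.0]
ft_force: [0.7, 0.4, 0.6]
grip_width: 0.0451
grip_force: 0.0
```

Request:
{"name": "move_arm", "arguments": {
  "commands": [
    {"hand":4.5,"travel":[-0.81,-0.23,0.32],"twist":[0,0,-7]},
    {"hand":4.5,"travel":[0,0,0],"twist":[0,0,0]},
    {"hand":4.5,"travel":[0,0,0],"twist":[0,0,0]},
    {"hand":4.5,"travel":[0,0,0],"twist":[0,0,0]}
  ]
}}

```text
time: 7.82
position: [0.5153, 0.022, 0.1488]
tool_rot: [0.84, 0.543, 0.0, 0.0]
ft_force: [1.1, 0.3, -0.4]
grip_width: 0.0449
grip_force: 0.0
```

```bash
python3 st.py
python3 - <<'E'
from h import *
o=robot.get_obs();c=robot.camera("wrist");E=ext(c,o)
cv2.imwrite("pics/w4.png",c["frame"][:,:,::-1])
print(proj(c,E,(.519,.0215,.109)).round(1),proj(c,E,(.582,.088,.109)).round(1))
E
```

```text
7.82 [0.5153 0.022  0.1488] yaw -24.19 F [ 1.1  0.3 -0.4] M [-0.115  0.114  0.023] w 0.0449 g 0.0 q6 0.25
[264.5 220.9] [314.9  85.9]
```

View pics/w4.png

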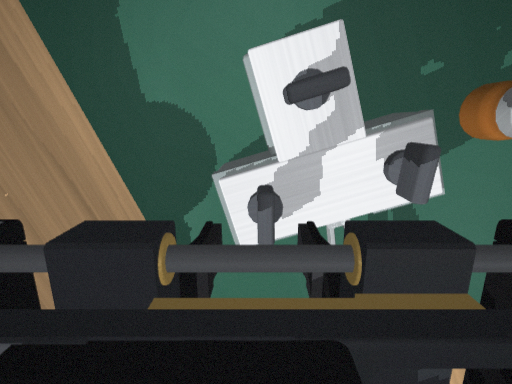

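The right bar is upright at about (265,215) between the fingers, and the rear bar at (317,86) lies square with the plate, so it is home. I'll correct 3.5 mm along tool y, descend and grip.

Request:
{"name": "move_arm", "arguments": {
  "commands": [
    {"hand":4.5,"travel":[0.15,0.35,1],"twist":[0,0,0]},
    {"hand":4.5,"travel":[0,0,2],"twist":[0,0,0]},
    {"hand":4.5,"travel":[0,0,1.93],"twist":[0,0,0]},
    {"hand":0.5,"travel":[0,0,0],"twist":[0,0,0]},
    {"hand":0.5,"travel":[0,0,0],"twist":[0,0,0]}
  ]
}}

```text
time: 8.28
position: [0.5181, 0.0223, 0.0984]
tool_rot: [0.839, 0.544, -0.001, -0.001]
ft_force: [0.1, -0.7, 0.8]
grip_width: 0.0381
grip_force: 0.0
```

Request:
{"name": "move_arm", "arguments": {
  "commands": [
    {"hand":0.5,"travel":[0,0,0],"twist":[0,0,0]},
    {"hand":0.5,"travel":[0,0,0],"twist":[0,0,0]},
    {"hand":0.5,"travel":[0,0,0],"twist":[0,0,0]},
    {"hand":0.5,"travel":[0,0,0],"twist":[0,0,0]},
    {"hand":0.5,"travel":[0,0,0],"twist":[0,0,0]}
  ]
}}

```text
time: 8.7
position: [0.5199, 0.0217, 0.1003]
tool_rot: [0.839, 0.545, 0.001, 0.001]
ft_force: [1.8, -0.9, 1.5]
grip_width: 0.0118
grip_force: 20.0
```

Request:
{"name": "move_arm", "arguments": {
  "commands": [
    {"hand":0.5,"travel":[0,0,0],"twist":[0,0,0]},
    {"hand":0.5,"travel":[0,0,0],"twist":[0,0,0]}
  ]
}}

```text
time: 8.87
position: [0.5199, 0.0217, 0.1003]
tool_rot: [0.839, 0.544, 0.001, 0.001]
ft_force: [1.6, -0.8, 4.7]
grip_width: 0.0119
grip_force: 20.0
```

```bash
python3 st.py
```

```text
8.87 [0.5199 0.0217 0.1003] yaw -24.02 F [ 1.6 -0.8  4.7] M [-0.26  -0.119  0.035] w 0.0119 g 20.0 q6 0.25
```

Gripped. I'll turn 72° to yaw -96, then feel for the stop.

Request:
{"name": "move_arm", "arguments": {
  "commands": [
    {"hand":0.5,"travel":[0,0,0],"twist":[0,0,5]},
    {"hand":0.5,"travel":[0,0,0],"twist":[0,0,5]},
    {"hand":0.5,"travel":[0,0,0],"twist":[0,0,6]},
    {"hand":0.5,"travel":[0,0,0],"twist":[0,0,6]},
    {"hand":0.5,"travel":[0,0,0],"twist":[0,0,6]}
  ]
}}

```text
time: 9.28
position: [0.5198, 0.0217, 0.1003]
tool_rot: [0.946, 0.323, 0.001, 0.001]
ft_force: [2.1, -0.3, 5.5]
grip_width: 0.0119
grip_force: 20.0
```

Request:
{"name": "move_arm", "arguments": {
  "commands": [
    {"hand":0.5,"travel":[0,0,0],"twist":[0,0,6]},
    {"hand":0.5,"travel":[0,0,0],"twist":[0,0,6]},
    {"hand":0.5,"travel":[0,0,0],"twist":[0,0,6]},
    {"hand":0.5,"travel":[0,0,0],"twist":[0,0,6]},
    {"hand":0.5,"travel":[0,0,0],"twist":[0,0,6]}
  ]
}}

```text
time: 9.7
position: [0.5197, 0.0218, 0.1003]
tool_rot: [0.998, 0.067, 0.001, 0.0]
ft_force: [0.5, 0.6, 5.6]
grip_width: 0.012
grip_force: 20.0
```

```bash
python3 st.py
```

```text
9.7 [0.5197 0.0218 0.1003] yaw -82.3 F [0.5 0.6 5.6] M [-0.097 -0.038 -0.001] w 0.012 g 20.0 q6 1.26
```

Request:
{"name": "move_arm", "arguments": {
  "commands": [
    {"hand":0.5,"travel":[0,0,0],"twist":[0,0,5]},
    {"hand":0.5,"travel":[0,0,0],"twist":[0,0,4]},
    {"hand":0.5,"travel":[0,0,0],"twist":[0,0,3]},
    {"hand":0.5,"travel":[0,0,0],"twist":[0,0,1]},
    {"hand":0.5,"travel":[0,0,0],"twist":[0,0,0]}
  ]
}}

```text
time: 10.12
position: [0.5197, 0.0219, 0.1003]
tool_rot: [0.999, -0.044, 0.001, 0.0]
ft_force: [2.0, -0.1, 5.4]
grip_width: 0.0117
grip_force: 20.0
```

```bash
python3 st.py
```

```text
10.12 [0.5197 0.0219 0.1003] yaw -95.06 F [ 2.  -0.1  5.4] M [-0.018 -0.044 -0.023] w 0.0117 g 20.0 q6 1.49
```

Request:
{"name": "move_arm", "arguments": {
  "commands": [
    {"hand":0.5,"travel":[0,0,0],"twist":[0,0,1.5]},
    {"hand":0.5,"travel":[0,0,0],"twist":[0,0,1.5]},
    {"hand":0.5,"travel":[0,0,0],"twist":[0,0,0]}
  ]
}}

```text
time: 10.37
position: [0.5197, 0.0219, 0.1003]
tool_rot: [0.998, -0.07, 0.001, 0.0]
ft_force: [0.5, 0.4, 5.5]
grip_width: 0.0118
grip_force: 20.0
```

```bash
python3 st.py
```

```text
10.37 [0.5197 0.0219 0.1003] yaw -98.03 F [0.5 0.4 5.5] M [-0.07  -0.062  0.099] w 0.0118 g 20.0 q6 1.54
```

Request:
{"name": "move_arm", "arguments": {
  "commands": [
    {"hand":0.5,"travel":[0,0,0],"twist":[0,0,1.5]},
    {"hand":0.5,"travel":[0,0,0],"twist":[0,0,0.5]},
    {"hand":0.5,"travel":[0,0,0],"twist":[0,0,0]}
  ]
}}

```text
time: 10.62
position: [0.5197, 0.0219, 0.1003]
tool_rot: [0.996, -0.086, 0.001, 0.0]
ft_force: [1.6, 0.8, 5.4]
grip_width: 0.0119
grip_force: 20.0
```

```bash
python3 st.py
```

```text
10.62 [0.5197 0.0219 0.1003] yaw -99.89 F [1.6 0.8 5.4] M [-0.04  -0.081  0.43 ] w 0.0119 g 20.0 q6 1.57
```

Request:
{"name": "move_arm", "arguments": {
  "commands": [
    {"hand":4.5,"travel":[0,0,0],"twist":[0,0,0]},
    {"hand":4.5,"travel":[0,0,0],"twist":[0,0,0]},
    {"hand":4.5,"travel":[0,0,0],"twist":[0,0,0]},
    {"hand":4.5,"travel":[0,0,-2],"twist":[0,0,0]},
    {"hand":4.5,"travel":[0,0,-3],"twist":[0,0,0]}
  ]
}}

```text
time: 11.03
position: [0.5154, 0.0225, 0.1471]
tool_rot: [0.996, -0.087, -0.005, -0.0]
ft_force: [0.7, -0.2, 0.2]
grip_width: 0.0378
grip_force: 0.0
```

Request:
{"name": "move_arm", "arguments": {
  "commands": [
    {"hand":4.5,"travel":[0,0,-1],"twist":[0,0,0]},
    {"hand":4.5,"travel":[0,0,0],"twist":[0,0,0]},
    {"hand":4.5,"travel":[0,0,0],"twist":[0,0,0]}
  ]
}}

```text
time: 11.28
position: [0.5183, 0.0221, 0.1594]
tool_rot: [0.996, -0.087, 0.0, -0.0]
ft_force: [0.5, -0.1, 0.3]
grip_width: 0.0443
grip_force: 0.0
```

```bash
python3 -c "
from h import *
plan([.628,.007,.155],-27,11)";python3 st.py
```

```text
from [0.5183 0.0221 0.1594] -100.02 tilt [ 2.e-04  0.e+00 -1.e+00]
[np.float64(1.01), np.float64(-0.04), np.float64(0.04)] tw -6.64
[np.float64(1.0), np.float64(0.08), np.float64(0.04)] tw -6.64
[np.float64(0.99), np.float64(0.19), np.float64(0.04)] tw -6.64
[np.float64(0.96), np.float64(0.31), np.float64(0.04)] tw -6.64
[np.float64(0.92), np.float64(0.42), np.float64(0.04)] tw -6.64
[np.float64(0.86), np.float64(0.52), np.float64(0.04)] tw -6.64
[np.float64(0.8), np.float64(0.61), np.float64(0.04)] tw -6.64
[np.float64(0.72), np.float64(0.7), np.float64(0.04)] tw -6.64
[np.float64(0.63), np.float64(0.78), np.float64(0.04)] tw -6.64
[np.float64(0.54), np.float64(0.85), np.float64(0.04)] tw -6.64
[np.float64(0.44), np.float64(0.91), np.float64(0.04)] tw -6.64
11.28 [0.5183 0.0221 0.1594] yaw -100.02 F [ 0.5 -0.1  0.3] M [-0.047  0.131  0.009] w 0.0443 g 0.0 q6 1.57
```

Request:
{"name": "move_arm", "arguments": {
  "commands": [
    {"hand":4.5,"travel":[1.01,-0.04,0.04],"twist":[0,0,-6.64]},
    {"hand":4.5,"travel":[1,0.08,0.04],"twist":[0,0,-6.64]},
    {"hand":4.5,"travel":[0.99,0.19,0.04],"twist":[0,0,-6.64]},
    {"hand":4.5,"travel":[0.96,0.31,0.04],"twist":[0,0,-6.64]},
    {"hand":4.5,"travel":[0.92,0.42,0.04],"twist":[0,0,-6.64]}
  ]
}}

```text
time: 11.7
position: [0.5675, 0.0153, 0.1553]
tool_rot: [0.979, 0.204, -0.002, -0.001]
ft_force: [0.2, 0.0, -1.0]
grip_width: 0.0449
grip_force: 0.0
```

Request:
{"name": "move_arm", "arguments": {
  "commands": [
    {"hand":4.5,"travel":[0.86,0.52,0.04],"twist":[0,0,-6.64]},
    {"hand":4.5,"travel":[0.8,0.61,0.04],"twist":[0,0,-6.64]},
    {"hand":4.5,"travel":[0.72,0.7,0.04],"twist":[0,0,-6.64]},
    {"hand":4.5,"travel":[0.63,0.78,0.04],"twist":[0,0,-6.64]},
    {"hand":4.5,"travel":[0.54,0.85,0.04],"twist":[0,0,-6.64]}
  ]
}}

```text
time: 12.12
position: [0.6172, 0.0084, 0.153]
tool_rot: [0.88, 0.475, -0.002, -0.001]
ft_force: [0.4, -0.0, -0.5]
grip_width: 0.045
grip_force: 0.0
```

Request:
{"name": "move_arm", "arguments": {
  "commands": [
    {"hand":4.5,"travel":[0.44,0.91,0.04],"twist":[0,0,-6.64]},
    {"hand":4.5,"travel":[0,0,0],"twist":[0,0,0]},
    {"hand":4.5,"travel":[0,0,0],"twist":[0,0,0]},
    {"hand":4.5,"travel":[0,0,0],"twist":[0,0,0]}
  ]
}}

```text
time: 12.45
position: [0.6267, 0.0072, 0.1536]
tool_rot: [0.853, 0.522, -0.001, -0.001]
ft_force: [0.1, 0.4, -0.2]
grip_width: 0.0449
grip_force: 0.0
```

```bash
python3 st.py
python3 - <<'E'
from h import *
o=robot.get_obs();c=robot.camera("wrist");E=ext(c,o)
cv2.imwrite("pics/w5.png",c["frame"][:,:,::-1])
print(proj(c,E,(.628,.007,.109)).round(1))
E
```

```text
12.45 [0.6267 0.0072 0.1536] yaw -27.12 F [ 0.1  0.4 -0.2] M [-0.131  0.055  0.014] w 0.0449 g 0.0 q6 0.31
[261.3 219.3]
```

View pics/w5.png

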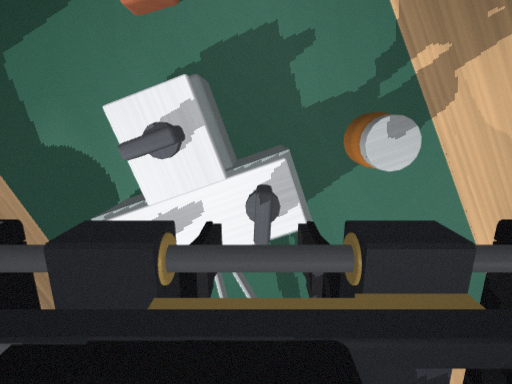

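The left bar is centred at about (263,215) between the fingers. I'll descend, grip and turn.

Request:
{"name": "move_arm", "arguments": {
  "commands": [
    {"hand":4.5,"travel":[0,0.1,1.4],"twist":[0,0,0]},
    {"hand":4.5,"travel":[0,0,2],"twist":[0,0,0]},
    {"hand":4.5,"travel":[0,0,1.95],"twist":[0,0,0]},
    {"hand":0.5,"travel":[0,0,0],"twist":[0,0,0]},
    {"hand":0.5,"travel":[0,0,0],"twist":[0,0,0]}
  ]
}}

```text
time: 12.92
position: [0.6277, 0.0068, 0.1006]
tool_rot: [0.853, 0.522, -0.001, -0.001]
ft_force: [0.3, -0.1, -0.3]
grip_width: 0.0381
grip_force: 0.0
```

Request:
{"name": "move_arm", "arguments": {
  "commands": [
    {"hand":0.5,"travel":[0,0,0],"twist":[0,0,0]},
    {"hand":0.5,"travel":[0,0,0],"twist":[0,0,0]},
    {"hand":0.5,"travel":[0,0,0],"twist":[0,0,0]},
    {"hand":0.5,"travel":[0,0,0],"twist":[0,0,0]},
    {"hand":0.5,"travel":[0,0,0],"twist":[0,0,0]}
  ]
}}

```text
time: 13.33
position: [0.6289, 0.0068, 0.1026]
tool_rot: [0.853, 0.523, 0.0, -0.0]
ft_force: [-2.0, 1.3, 4.3]
grip_width: 0.0118
grip_force: 19.9
```

Request:
{"name": "move_arm", "arguments": {
  "commands": [
    {"hand":0.5,"travel":[0,0,0],"twist":[0,0,0]},
    {"hand":0.5,"travel":[0,0,0],"twist":[0,0,0]}
  ]
}}

```text
time: 13.5
position: [0.629, 0.0068, 0.1026]
tool_rot: [0.853, 0.523, 0.0, -0.0]
ft_force: [-2.0, 1.3, 6.0]
grip_width: 0.012
grip_force: 19.9
```

```bash
python3 st.py
```

```text
13.5 [0.629  0.0068 0.1026] yaw -26.97 F [-2.   1.3  6. ] M [ 0.096  0.516 -0.037] w 0.012 g 19.9 q6 0.3
```

Request:
{"name": "move_arm", "arguments": {
  "commands": [
    {"hand":0.5,"travel":[0,0,0],"twist":[0,0,5]},
    {"hand":0.5,"travel":[0,0,0],"twist":[0,0,5]},
    {"hand":0.5,"travel":[0,0,0],"twist":[0,0,6]},
    {"hand":0.5,"travel":[0,0,0],"twist":[0,0,6]},
    {"hand":0.5,"travel":[0,0,0],"twist":[0,0,6]}
  ]
}}

```text
time: 13.92
position: [0.6289, 0.0069, 0.1026]
tool_rot: [0.954, 0.299, -0.0, -0.0]
ft_force: [-2.1, 1.6, 6.5]
grip_width: 0.0122
grip_force: 19.9
```

Request:
{"name": "move_arm", "arguments": {
  "commands": [
    {"hand":0.5,"travel":[0,0,0],"twist":[0,0,6]},
    {"hand":0.5,"travel":[0,0,0],"twist":[0,0,6]},
    {"hand":0.5,"travel":[0,0,0],"twist":[0,0,6]},
    {"hand":0.5,"travel":[0,0,0],"twist":[0,0,6]},
    {"hand":0.5,"travel":[0,0,0],"twist":[0,0,6]}
  ]
}}

```text
time: 14.33
position: [0.6288, 0.0071, 0.1026]
tool_rot: [0.999, 0.041, -0.0, -0.0]
ft_force: [-2.2, 2.1, 6.9]
grip_width: 0.0124
grip_force: 19.9
```

```bash
python3 st.py
```

```text
14.33 [0.6288 0.0071 0.1026] yaw -85.25 F [-2.2  2.1  6.9] M [0.324 0.613 0.062] w 0.0124 g 19.9 q6 1.32
```

Request:
{"name": "move_arm", "arguments": {
  "commands": [
    {"hand":0.5,"travel":[0,0,0],"twist":[0,0,5]},
    {"hand":0.5,"travel":[0,0,0],"twist":[0,0,3]},
    {"hand":0.5,"travel":[0,0,0],"twist":[0,0,2]},
    {"hand":0.5,"travel":[0,0,0],"twist":[0,0,0]}
  ]
}}

```text
time: 14.67
position: [0.6288, 0.0071, 0.1026]
tool_rot: [0.999, -0.044, -0.0, -0.0]
ft_force: [-2.1, 2.5, 6.8]
grip_width: 0.0119
grip_force: 19.9
```

```bash
python3 st.py
```

```text
14.67 [0.6288 0.0071 0.1026] yaw -95.05 F [-2.1  2.5  6.8] M [ 0.262  0.705 -0.07 ] w 0.0119 g 19.9 q6 1.49
```

Request:
{"name": "move_arm", "arguments": {
  "commands": [
    {"hand":0.5,"travel":[0,0,0],"twist":[0,0,1.5]},
    {"hand":0.5,"travel":[0,0,0],"twist":[0,0,1.5]},
    {"hand":0.5,"travel":[0,0,0],"twist":[0,0,0]}
  ]
}}

```text
time: 14.92
position: [0.6289, 0.0071, 0.1026]
tool_rot: [0.998, -0.069, -0.0, -0.0]
ft_force: [-2.0, 3.1, 6.0]
grip_width: 0.0124
grip_force: 20.1
```

```bash
python3 st.py
```

```text
14.92 [0.6289 0.0071 0.1026] yaw -97.95 F [-2.   3.1  6. ] M [0.389 0.628 0.236] w 0.0124 g 20.1 q6 1.54
```

Request:
{"name": "move_arm", "arguments": {
  "commands": [
    {"hand":0.5,"travel":[0,0,0],"twist":[0,0,1]},
    {"hand":0.5,"travel":[0,0,0],"twist":[0,0,1]},
    {"hand":0.5,"travel":[0,0,0],"twist":[0,0,0]}
  ]
}}

```text
time: 15.17
position: [0.629, 0.0071, 0.1026]
tool_rot: [0.996, -0.086, -0.0, -0.0]
ft_force: [-3.1, 1.1, 5.7]
grip_width: 0.0123
grip_force: 20.6
```

```bash
python3 st.py
```

```text
15.17 [0.629  0.0071 0.1026] yaw -99.88 F [-3.1  1.1  5.7] M [0.381 0.536 0.489] w 0.0123 g 20.6 q6 1.58
```

All three bolts are against their stops; the moment rose to about 0.45 N m each time. I'll release, rise, and move to a close look at the clip and pointer from beyond the tips.

Request:
{"name": "move_arm", "arguments": {
  "commands": [
    {"hand":4.5,"travel":[0,0,0],"twist":[0,0,0]},
    {"hand":4.5,"travel":[0,0,0],"twist":[0,0,0]},
    {"hand":4.5,"travel":[0,0,0],"twist":[0,0,0]},
    {"hand":6.5,"travel":[0,0,-2],"twist":[0,0,0]},
    {"hand":6.5,"travel":[0,0,-3],"twist":[0,0,0]}
  ]
}}

```text
time: 15.58
position: [0.6267, 0.0066, 0.1486]
tool_rot: [0.996, -0.087, -0.004, -0.0]
ft_force: [-0.7, -0.9, 0.9]
grip_width: 0.0379
grip_force: 0.0
```

Request:
{"name": "move_arm", "arguments": {
  "commands": [
    {"hand":6.5,"travel":[0,0,-1],"twist":[0,0,0]},
    {"hand":6.5,"travel":[0,0,0],"twist":[0,0,0]},
    {"hand":6.5,"travel":[0,0,0],"twist":[0,0,0]}
  ]
}}

```text
time: 15.83
position: [0.6294, 0.0063, 0.1617]
tool_rot: [0.996, -0.087, 0.001, 0.0]
ft_force: [0.0, 1.1, -0.8]
grip_width: 0.0573
grip_force: 0.0
```

```bash
python3 -c "
from h import *
plan([.5445,-.208,.13],-7.66,14)"
```

```text
from [0.6294 0.0063 0.1617] -99.99 tilt [ 1.2e-03 -3.0e-04 -1.0e+00]
[np.float64(-0.33), np.float64(1.61), np.float64(0.23)] tw -6.59
[np.float64(-0.51), np.float64(1.56), np.float64(0.23)] tw -6.59
[np.float64(-0.69), np.float64(1.49), np.float64(0.23)] tw -6.59
[np.float64(-0.86), np.float64(1.41), np.float64(0.23)] tw -6.59
[np.float64(-1.01), np.float64(1.3), np.float64(0.23)] tw -6.59
[np.float64(-1.16), np.float64(1.17), np.float64(0.23)] tw -6.59
[np.float64(-1.28), np.float64(1.03), np.float64(0.23)] tw -6.59
[np.float64(-1.39), np.float64(0.88), np.float64(0.23)] tw -6.59
[np.float64(-1.48), np.float64(0.71), np.float64(0.23)] tw -6.59
[np.float64(-1.56), np.float64(0.54), np.float64(0.23)] tw -6.59
[np.float64(-1.61), np.float64(0.35), np.float64(0.23)] tw -6.59
[np.float64(-1.64), np.float64(0.17), np.float64(0.23)] tw -6.59
[np.float64(-1.65), np.float64(-0.02), np.float64(0.23)] tw -6.59
[np.float64(-1.63), np.float64(-0.21), np.float64(0.23)] tw -6.59
```

Request:
{"name": "move_arm", "arguments": {
  "commands": [
    {"hand":6.5,"travel":[-0.33,1.61,0.23],"twist":[0,0,-6.59]},
    {"hand":6.5,"travel":[-0.51,1.56,0.23],"twist":[0,0,-6.59]},
    {"hand":6.5,"travel":[-0.69,1.49,0.23],"twist":[0,0,-6.59]},
    {"hand":6.5,"travel":[-0.86,1.41,0.23],"twist":[0,0,-6.59]},
    {"hand":6.5,"travel":[-1.01,1.3,0.23],"twist":[0,0,-6.59]}
  ]
}}

```text
time: 16.25
position: [0.5973, -0.0703, 0.1478]
tool_rot: [0.979, 0.202, -0.002, -0.001]
ft_force: [-0.2, -0.1, 1.0]
grip_width: 0.0649
grip_force: 0.0
```

Request:
{"name": "move_arm", "arguments": {
  "commands": [
    {"hand":6.5,"travel":[-1.16,1.17,0.23],"twist":[0,0,-6.59]},
    {"hand":6.5,"travel":[-1.28,1.03,0.23],"twist":[0,0,-6.59]},
    {"hand":6.5,"travel":[-1.39,0.88,0.23],"twist":[0,0,-6.59]},
    {"hand":6.5,"travel":[-1.48,0.71,0.23],"twist":[0,0,-6.59]},
    {"hand":6.5,"travel":[-1.56,0.54,0.23],"twist":[0,0,-6.59]}
  ]
}}

```text
time: 16.67
position: [0.567, -0.1467, 0.1364]
tool_rot: [0.882, 0.471, -0.001, -0.002]
ft_force: [0.2, -0.4, -0.2]
grip_width: 0.0651
grip_force: 0.0
```

Request:
{"name": "move_arm", "arguments": {
  "commands": [
    {"hand":6.5,"travel":[-1.61,0.35,0.23],"twist":[0,0,-6.59]},
    {"hand":6.5,"travel":[-1.64,0.17,0.23],"twist":[0,0,-6.59]},
    {"hand":6.5,"travel":[-1.65,0,0.23],"twist":[0,0,-6.59]},
    {"hand":6.5,"travel":[-1.63,-0.21,0.23],"twist":[0,0,-6.59]},
    {"hand":6.5,"travel":[0,0,0],"twist":[0,0,0]}
  ]
}}

```text
time: 17.08
position: [0.5425, -0.2098, 0.1271]
tool_rot: [0.753, 0.658, -0.001, -0.002]
ft_force: [-0.2, 0.5, 0.4]
grip_width: 0.0649
grip_force: 0.0
```

Request:
{"name": "move_arm", "arguments": {
  "commands": [
    {"hand":6.5,"travel":[0,0,0],"twist":[0,0,0]},
    {"hand":6.5,"travel":[0,0,0],"twist":[0,0,0]},
    {"hand":6.5,"travel":[0,0,0],"twist":[0,0,0]}
  ]
}}

```text
time: 17.33
position: [0.5445, -0.2068, 0.1289]
tool_rot: [0.753, 0.658, -0.0, -0.001]
ft_force: [-1.0, -0.0, -0.4]
grip_width: 0.0651
grip_force: 0.0
```

```bash
python3 st.py
python3 - <<'E'
from h import *
o=robot.get_obs();c=robot.camera("wrist");E=ext(c,o)
np.savez("v3.npz",frame=c["frame"],E=E,fov=c["fov_y"],cx=c["cx"],cy=c["cy"])
cv2.imwrite("pics/w6.png",cv2.resize(c["frame"][0:300,100:500,::-1],(800,600),interpolation=cv2.INTER_CUBIC))
a=np.radians(-97.66);X=np.array([np.cos(a),np.sin(a)]);Y=np.array([-X[1],X[0]]);O=np.array([.5744,.0146])
for n,(x,y,z) in dict(legL=(.035+.15*np.cos(.14),.006+.15*np.sin(.14),.063),ptr=(.035+.157*np.cos(.14),-.006-.157*np.sin(.14),.068),clip0=(.186,-.001,.068)).items(): print(n,proj(c,E,np.append(O+x*X+y*Y,z)).round(1))
E
```

```text
17.33 [ 0.5445 -0.2068  0.1289] yaw -7.76 F [-1.  -0.  -0.4] M [-0.103  0.073 -0.042] w 0.0651 g 0.0 q6 -0.42
legL [296.5 159. ]
ptr [221.3 169.6]
clip0 [258.5 163.4]
```

View pics/w6.png

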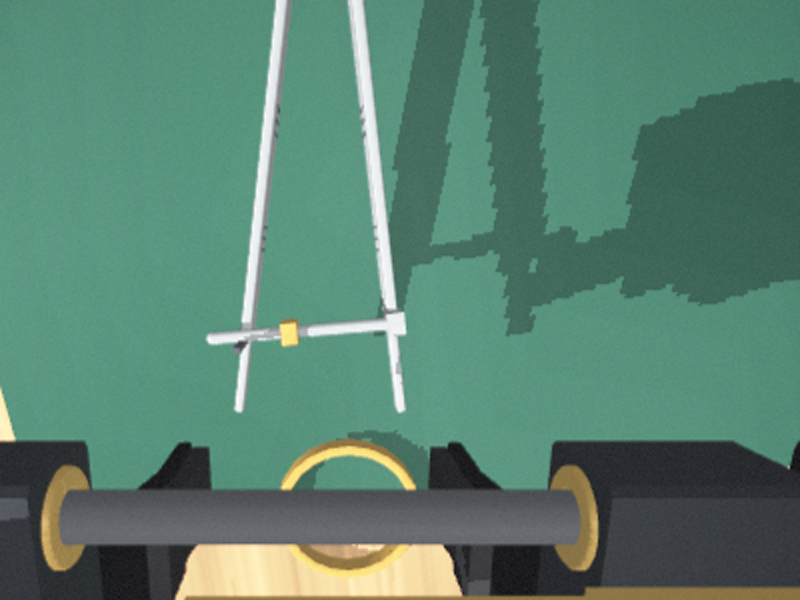

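The view shows the clip at crop (289,333), i.e. image (244.5,166.5), the pointer at image (220,173), and the left-leg bar joint at (298,161). Next I'll compute the clip value and the needed opening.

```bash
cat > geo.py <<'E'
from h import *
from scipy.optimize import brentq
a=np.radians(-97.66);X=np.array([np.cos(a),np.sin(a)]);Y=np.array([-X[1],X[0]]);O=np.array([.5744,.0146])
S=lambda P:np.array([(P[:2]-O)@X,(P[:2]-O)@Y])*1e3
r=lambda t,v:np.array([v[0]*np.cos(t)-v[1]*np.sin(t),v[0]*np.sin(t)+v[1]*np.cos(t)])
def gap(hL,hR,v):
    aL=.14-hL; by=r(aL-.0575,(0,1)); c=np.array([35,6])+r(aL,(150,0))-(29+v)*by
    p=np.array([35,-6])+r(-(.14-hR),(157,0)); return (c-p)@by
def width(h,s=100): aL=.14-h; return 2*(r(aL,(s,2))[1]+6)
E
python3 - <<'E'
from geo import *
c=dict(np.load("v3.npz"));c["fov_y"]=float(c["fov"]);E=c["E"];f=c["frame"].astype(int)
m=(f[:,:,0]-f[:,:,2]>70);m[:140]=0;m[190:]=0;m[:,:200]=0;m[:,300:]=0
for cc,s,l in blobs(m,10): print("clip px",cc.round(1),s,"stand",S(onz(c,E,cc,.071)).round(1)); clip=S(onz(c,E,cc,.071))
g=f.max(2)
for row in(100,130,146): 
    xs=np.where(f[row].min(1)>150)[0]; xs=xs[(xs>200)&(xs<320)]; L=xs[xs>260];Rr=xs[xs<260]
    print(row,"L",L.min(),L.max(),S(onz(c,E,(L.mean(),row),.063)).round(1),"R",Rr.min(),Rr.max(),S(onz(c,E,(Rr.mean(),row),.063)).round(1))
mk=(g<75);mk[:160]=0;mk[185:]=0;mk[:,:205]=0;mk[:,240:]=0
for cc,s,l in blobs(mk,3): print("ptr",cc.round(1),s,S(onz(c,E,cc,.075)).round(1))
by=r(.14-.0575,(0,1)); J=np.array([35,6])+r(.14,(150,0)); print("model joint",J,"d",(J-clip)@by)
# joint from observed bar end by ray
for n,uv in dict(joint=(298,161)).items(): print(n,S(onz(c,E,uv,.070)).round(1))
for v in(-10,-8,-6,-4,0,10): 
    h=brentq(lambda h:gap(h,h,v),-.02,.2); print(v,"relaxed gap",round(gap(0,0,v),1),"h",round(h,4),"W100",round(width(h),1),"W109",round(width(h,109.5),1))
E
```

```text
clip px [244.2 166.1] [240 160   9  13 102] stand [187.5 -11.1]
100 L 285 292 [142.3  20.1] R 227 232 [142.2 -21.1]
130 L 289 295 [162.7  23.1] R 224 228 [162.7 -24.2]
146 L 291 297 [174.1  24.8] R 222 227 [174.  -25.7]
ptr [220.  171.5] [219 171   3   2   4] [190.6 -27.9]
model joint [183.53239943  26.9314672 ] d 38.26289015824016
joint [184.1  27.1]
-10 relaxed gap 36.2 h 0.1164 W100 20.7 W109 21.2
-8 relaxed gap 34.2 h 0.11 W100 22.0 W109 22.6
-6 relaxed gap 32.2 h 0.1037 W100 23.3 W109 24.0
-4 relaxed gap 30.2 h 0.0973 W100 24.5 W109 25.3
0 relaxed gap 26.2 h 0.0846 W100 27.1 W109 28.1
10 relaxed gap 16.2 h 0.0526 W100 33.4 W109 35.1
```

```bash
python3 -c "
from h import *
plan([.5562,-.1192,.129],-7.66,4)"
```

```text
from [ 0.5446 -0.2068  0.1291] -7.72 tilt [-4.e-04  5.e-04 -1.e+00]
[np.float64(2.21), np.float64(-0.01), np.float64(0.0)] tw -0.02
[np.float64(2.21), np.float64(-0.01), np.float64(0.0)] tw -0.02
[np.float64(2.21), np.float64(-0.01), np.float64(0.0)] tw -0.02
[np.float64(2.21), np.float64(-0.01), np.float64(0.0)] tw -0.02
```

Request:
{"name": "move_arm", "arguments": {
  "commands": [
    {"hand":6.5,"travel":[2.2,0,0],"twist":[0,0,0]},
    {"hand":6.5,"travel":[2.2,0,0],"twist":[0,0,0]},
    {"hand":6.5,"travel":[2.2,0,0],"twist":[0,0,0]},
    {"hand":6.5,"travel":[2.2,0,0],"twist":[0,0,0]},
    {"hand":6.5,"travel":[0,0,0],"twist":[0,0,0]}
  ]
}}

```text
time: 17.8
position: [0.556, -0.1159, 0.1293]
tool_rot: [0.752, 0.659, 0.0, -0.001]
ft_force: [-0.2, -0.5, 0.2]
grip_width: 0.0649
grip_force: 0.0
```

Request:
{"name": "move_arm", "arguments": {
  "commands": [
    {"hand":6.5,"travel":[0,0,0],"twist":[0,0,0]},
    {"hand":6.5,"travel":[0,0,0],"twist":[0,0,0]},
    {"hand":6.5,"travel":[0,0,0],"twist":[0,0,0]}
  ]
}}

```text
time: 18.05
position: [0.5566, -0.1212, 0.1295]
tool_rot: [0.753, 0.658, 0.0, 0.0]
ft_force: [0.0, 0.6, -0.3]
grip_width: 0.0646
grip_force: 0.0
```

```bash
python3 st.py
```

```text
18.05 [ 0.5566 -0.1212  0.1295] yaw -7.74 F [ 0.   0.6 -0.3] M [-0.182  0.046 -0.015] w 0.0646 g 0.0 q6 -0.28
```

Request:
{"name": "move_arm", "arguments": {
  "commands": [
    {"hand":6.5,"travel":[0,0,1.5],"twist":[0,0,0]},
    {"hand":6.5,"travel":[0,0,2],"twist":[0,0,0]},
    {"hand":6.5,"travel":[0,0,2],"twist":[0,0,0]},
    {"hand":6.5,"travel":[0,0,1.6],"twist":[0,0,0]},
    {"hand":6.5,"travel":[0,0,0.8],"twist":[0,0,0]}
  ]
}}

```text
time: 18.47
position: [0.5553, -0.1213, 0.0485]
tool_rot: [0.754, 0.657, -0.001, -0.001]
ft_force: [-0.3, 0.2, -1.0]
grip_width: 0.0652
grip_force: 0.0
```

Request:
{"name": "move_arm", "arguments": {
  "commands": [
    {"hand":5.5,"travel":[0,0,0],"twist":[0,0,0]},
    {"hand":5,"travel":[0,0,0],"twist":[0,0,0]},
    {"hand":4.5,"travel":[0,0,0],"twist":[0,0,0]},
    {"hand":4.2,"travel":[0,0,0],"twist":[0,0,0]},
    {"hand":4,"travel":[0,0,0],"twist":[0,0,0]}
  ],
  "force": 30
}}

```text
time: 18.88
position: [0.5567, -0.121, 0.0513]
tool_rot: [0.753, 0.658, 0.0, 0.001]
ft_force: [-1.4, -0.7, 0.8]
grip_width: 0.0431
grip_force: 1.2
```

Request:
{"name": "move_arm", "arguments": {
  "commands": [
    {"hand":3.8,"travel":[0,0,0],"twist":[0,0,0]},
    {"hand":3.7,"travel":[0,0,0],"twist":[0,0,0]},
    {"hand":3.7,"travel":[0,0,0],"twist":[0,0,0]},
    {"hand":3.7,"travel":[0,0,0],"twist":[0,0,0]},
    {"hand":3.7,"travel":[0,0,0],"twist":[0,0,0]}
  ]
}}

```text
time: 19.3
position: [0.5567, -0.1208, 0.0507]
tool_rot: [0.753, 0.658, 0.0, 0.0]
ft_force: [-0.7, -2.2, 3.1]
grip_width: 0.0373
grip_force: 2.7
```

```bash
python3 st.py
cat > look.py <<'E'
from geo import *
import sys
o=robot.get_obs();print("TCP in stand",S(o["position"]).round(1))
sc=robot.camera("scene");w=robot.camera("wrist");t=robot.camera("top")
for n,c,E in(("scene",sc,ext(sc)),("top",t,ext(t)),("wrist",w,ext(w,o))):
    f=c["frame"].astype(int); u=proj(c,E,np.append(O+.186*X-.005*Y,.07)); print(n,"expect",u.round(1))
    m=(f[:,:,0]-f[:,:,2]>60)&(f[:,:,0]>120); y,x=np.indices(m.shape); h=40 if n=="wrist" else 8; m&=(abs(x-u[0])<h)&(abs(y-u[1])<h)
    for cc,s,l in blobs(m,2): print("  clip",cc.round(1),s,S(onz(c,E,cc,.07)).round(1))
sc=sc["frame"][190:230,190:290];tt=t["frame"][170:220,280:340]
np.savez("l.npz",w=w["frame"],s=sc,t=tt)
a=cv2.resize(w["frame"][170:384,150:370],(440,428));b=cv2.resize(sc,None,fx=3.5,fy=3.5,interpolation=2);d=cv2.resize(tt,None,fx=5,fy=5,interpolation=2)
im=np.zeros((430,800,3),np.uint8);im[:428,:440]=a;im[:140,445:795]=b[:, :350];im[150:400,445:745]=d
cv2.imwrite(sys.argv[1],im[:,:,::-1])
E
python3 look.py pics/l1.png
```

```text
19.3 [ 0.5567 -0.1208  0.0507] yaw -7.72 F [-0.7 -2.2  3.1] M [-0.374  0.102  0.015] w 0.0373 g 2.7 q6 -0.28
TCP in stand [136.6   0.5]
scene expect [218.5 206.2]
top expect [297.9 194.9]
wrist expect [249.7 348.6]
```

Request:
{"name": "move_arm", "arguments": {
  "commands": [
    {"hand":3.5,"travel":[0,0,0],"twist":[0,0,0]},
    {"hand":3.5,"travel":[0,0,0],"twist":[0,0,0]},
    {"hand":3.45,"travel":[0,0,0],"twist":[0,0,0]},
    {"hand":3.45,"travel":[0,0,0],"twist":[0,0,0]},
    {"hand":3.45,"travel":[0,0,0],"twist":[0,0,0]}
  ]
}}

```text
time: 19.87
position: [0.5565, -0.1208, 0.0505]
tool_rot: [0.753, 0.658, 0.0, 0.0]
ft_force: [-0.1, -1.6, 4.3]
grip_width: 0.0346
grip_force: 3.4
```

```bash
python3 st.py; python3 look.py pics/l2.png
python3 - <<'E'
from geo import *
z=np.load("l.npz"); s=z["s"].astype(int)
d=s[:,:,0]-s[:,:,2]; print(d[8:24,18:42])
w=z["w"].astype(int); dd=(w[:,:,0]-w[:,:,2]>50)
for cc,st,l in blobs(dd,8): print(cc.round(),st)
print(brentq(lambda h:gap(h,h,9.2),0,.2),width(brentq(lambda h:gap(h,h,9.2),0,.2),110.5))
E
```

```text
19.87 [ 0.5565 -0.1208  0.0505] yaw -7.72 F [-0.1 -1.6  4.3] M [-0.395  0.137 -0.   ] w 0.0346 g 3.4 q6 -0.28
TCP in stand [136.6   0.3]
scene expect [218.5 206.2]
top expect [297.9 194.9]
wrist expect [250.  349.1]
[[-28 -29 -30 -29 -30 -29 -29 -29 -29 -27 -26 -21 -14 -10  -7  -7  -7  -6
   -7  -7  -5  -4  -5  -5]
 [-30 -30 -29 -30 -29 -30 -29 -29 -27 -24 -22 -17 -12  -7  -8  -7  -6  -7
   -7  -7  -5  -5  -5  -5]
 [-29 -30 -28 -29 -29 -29 -29 -28 -25 -19 -14 -12  -9  -7  -7  -6  -6  -6
   -6  -6  -5  -6  -4  -4]
 [-31 -29 -30 -29 -30 -29 -30 -28 -24 -13  -1   3  -2  -7  -7  -7  -6  -6
   -7  -6  -6  -6  -5  -5]
 [-30 -28 -30 -29 -28 -30 -30 -29 -24  -9  12  15   3  -5  -7  -6  -6  -6
   -7  -7  -6  -6  -6  -6]
 [-30 -30 -30 -29 -29 -30 -29 -29 -25 -12   6   9   0  -6  -6  -6  -6  -6
   -7  -6  -7  -6  -6  -6]
 [-28 -29 -28 -28 -29 -29 -30 -28 -26 -17  -3   2  -3  -6  -7  -7  -7  -7
   -6  -6  -6  -7  -7  -6]
 [-25 -23 -25 -25 -24 -24 -25 -26 -24 -16  -7  -3  -4  -7  -7  -7  -7  -6
   -7  -6  -7  -7  -7  -7]
 [-16 -15 -15 -15 -15 -16 -16 -17 -16 -13  -7  -4  -6  -7  -7  -5  -7  -5
  
[... 280 characters left out ...]
  -4  -3  -4  -3  -5
   -2  -3  -5  -4  -4  -4]
 [-26 -23 -24 -23 -23 -22 -22 -21 -19 -14 -10  -6  -3  -1  -2  -2  -1  -2
   -1  -1  -2  -1  -1  -3]
 [-29 -29 -28 -29 -28 -28 -28 -28 -23 -14  -9  -5  -3  -2  -3  -3  -2  -3
    0  -1  -2   0   0   0]
 [-29 -29 -29 -29 -30 -29 -30 -27 -23 -13  -7  -3  -2  -3  -3  -4  -1  -2
    0  -2   0  -3   0  -1]
 [-28 -29 -29 -29 -29 -29 -29 -28 -23 -14  -7  -3  -2  -2  -3  -3  -4  -2
    0  -3  -1  -1  -2  -2]]
[ 10. 201.] [  0 153  33  92 929]
[183. 259.] [178 234  14  51 389]
[336. 259.] [328 234  14  51 376]
[ 43. 291.] [ 34 272  22  37 455]
[305. 303.] [ 128  294  335   15 3693]
[449. 380.] [432 376  32   8 182]
0.055131468772835916 34.71904134417701
```

View pics/l2.png

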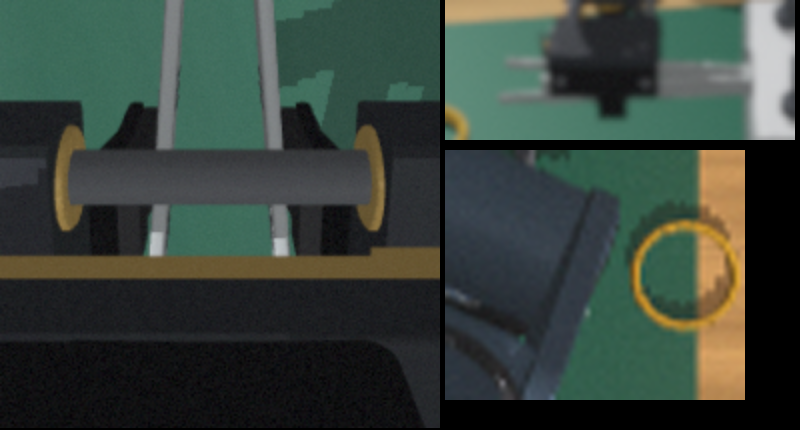

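The view shows both legs between the pads; the gripper hides the clip from above, and the brass clip shows only faintly in the scene camera. I'll check the legs' angles from the wrist frame, and the clip and pointer from the scene camera, numerically.

Run:
```python
from geo import *
for _ in range(1):
    o=robot.get_obs();w=robot.camera("wrist");E=ext(w,o);f=w["frame"].astype(int);P=[[],[]]
    for row in range(120,215,3):
        xs=np.where((f[row].min(1)>105)&(f[row].max(1)-f[row].min(1)<25))[0];xs=xs[(xs>215)&(xs<305)]
        for k,q in enumerate((xs[xs>260],xs[xs<=260])):
            if len(q)>3: P[k].append(S(onz(w,E,(q.mean(),row),.063)))
for q in P:
    q=np.array(q); 
    if len(q)>4:
        k=np.polyfit(q[:,0],q[:,1],1);print(len(q),"x",q[:,0].min().round(),q[:,0].max().round(),"slope",np.arctan(k[0]).round(4),"y@137",np.polyval(k,137).round(1))
s=robot.camera("scene");Es=ext(s)
for h in(.05,.0555,.061):
    aL=.14-h;by=r(aL-.0575,(0,1));c=np.array([35,6])+r(aL,(150,0))-38.2*by;p=np.array([35,-6])+r(-aL,(157,0))
    W=lambda q,z:proj(s,Es,np.append(O+q[0]*1e-3*X+q[1]*1e-3*Y,z)).round(1)
    print(h,"gap",gap(h,h,9.2).round(2),"clip",c.round(1),W(c,.068),"ptr",p.round(1),W(p,.063),W(p,.085))
g=s["frame"].astype(int);print("R-B");print((g[:,:,0]-g[:,:,2])[198:212,212:226]);print("gray");print(g.mean(2).astype(int)[194:212,210:226])
```

```text
32 x 69.0 113.0 slope 0.0859 y@137 14.7
32 x 69.0 113.0 slope -0.0814 y@137 -14.5
0.05 gap 1.6 clip [185.6 -18.7] [219.1 203.7] ptr [191.4 -20.1] [217.2 204.9] [216.6 198.3]
0.0555 gap -0.11 clip [185.5 -19.5] [219.2 203.6] ptr [191.4 -19.3] [217.1 205.1] [216.6 198.5]
0.061 gap -1.83 clip [185.4 -20.4] [219.3 203.4] ptr [191.5 -18.4] [217.  205.3] [216.5 198.7]
R-B
[[-30 -29 -30 -29 -28 -28 -25 -19 -14 -10  -9  -6  -7  -6]
 [-29 -29 -30 -29 -26 -22 -22 -17 -11  -8  -7  -7  -6  -7]
 [-29 -30 -29 -28 -25 -20 -15 -13  -9  -7  -7  -5  -7  -7]
 [-30 -30 -29 -29 -24 -15  -1   2  -2  -7  -6  -6  -6  -7]
 [-29 -29 -30 -29 -24 -10  11  14   3  -4  -5  -6  -6  -6]
 [-30 -30 -29 -29 -27 -14   4  10   1  -5  -6  -5  -6  -7]
 [-29 -28 -30 -29 -27 -18  -1   3  -2  -5  -7  -7  -6  -7]
 [-24 -24 -26 -25 -24 -17  -6   1  -2  -7  -6  -6  -7  -8]
 [-15 -15 -16 -17 -16 -13  -7  -3  -4  -6  -5  -6  -5  -6]
 [ -7  -7  -9 -10 -10  -8  -6  -6  -5  -6  -6  -6  -5  -6]
 [ -6  -7  -6  -7  -7  -6  -5  -4  -6  -5  -6  -5  -6  -5]
 [-12 -12 -12 -11 -11 -10  -7  -5  -3  -3  -4  -4  -5  -5]
 [-23 -23 -22 -22 -20 -
[... 607 characters left out ...]
  90  84  76  73  73  73  74]
 [108 108 108 108 107 105 100  94  92  91  84  77  76  76  73  73]
 [109 109 108 108 107 106 102  92  88  85  81  80  80  80  75  73]
 [110 110 109 108 107 107 102  92  80  76  75  74  75  74  73  70]
 [115 114 114 114 113 112 106  96  81  69  65  63  62  63  64  64]
 [124 126 128 129 129 125 121 112  91  69  54  49  48  46  48  50]
 [128 130 135 138 137 133 129 123 104  72  48  39  38  40  38  38]
 [119 120 123 125 124 121 117 112  96  67  42  34  33  33  33  33]
 [111 111 111 111 112 110 109 106  95  70  44  29  30  28  29  28]
 [110 109 109 109 108 109 112 115 110  88  54  29  27  27  25  24]
 [110 109 109 108 109 109 116 127 128 104  65  37  36  36  29  24]]
```

The measured leg angles (mean 0.0837 rad) put the pointer within about 0.3 mm of the clip. I'll hold, check it is steady, then hand in.

Request:
{"name": "move_arm", "arguments": {
  "commands": [
    {"hand":3.45,"travel":[0,0,0],"twist":[0,0,0]},
    {"hand":3.45,"travel":[0,0,0],"twist":[0,0,0]},
    {"hand":3.45,"travel":[0,0,0],"twist":[0,0,0]},
    {"hand":3.45,"travel":[0,0,0],"twist":[0,0,0]},
    {"hand":3.45,"travel":[0,0,0],"twist":[0,0,0]}
  ]
}}

```text
time: 20.53
position: [0.5564, -0.1206, 0.0503]
tool_rot: [0.753, 0.658, 0.0, 0.0]
ft_force: [-0.1, -1.4, 4.3]
grip_width: 0.0349
grip_force: 3.4
```

```bash
python3 st.py; python3 -c "
from rig import robot
print(robot.hand_in())"
```

```text
20.53 [ 0.5564 -0.1206  0.0503] yaw -7.72 F [-0.1 -1.4  4.3] M [-0.497  0.131 -0.016] w 0.0349 g 3.4 q6 -0.28
the job is handed in; nothing more can be done
None
```

I turned all three bolts home, rear first, and handed the job in at 20.5 s with the legs held steadily; the pointer is an estimated 0.3 mm from the clip, worked out from measured leg angles because the gripper hid the clip from view.

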